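# Present a cast lever to the pin marker and hold it there

## Robot

A 7-joint arm with a two-finger parallel gripper is mounted at the origin on the work surface. World frame = base frame: x ahead of the robot, y to its left, z up, the work surface at z = 0. Lengths are in m, angles in rad, forces in N, time in s.
With the tool pointing down it reaches from about 0.4 to 0.85 m from the base axis. Payload 10.4 kg.
Tool frame: the origin (TCP) lies where the fingers leave the gripper's body, on its centre line; the fingertips stand 73 mm ahead of it and the grasp point (between the pads) lies 54 mm ahead of it; z points along the fingers, y is the line along which they close (so a half turn about z gives the same grasp; the last joint's range is limited). The gripper opens to 85 mm and grips with 20 to 120 N. Pads are 22 mm wide; open, the fingers measure 114 mm over their backs; the gripper's body (76 mm by 85 mm) begins 54 mm behind the grasp point. The pads swing forward as they close: fully open they stand 13 mm farther back than shut.
Start: joints at [1.16, 0.332, -0.065, 1.46, 0.022, 1.35, -0.088], TCP at [0.236, -0.579, 0.304] pointing down, gripper open.
Joint ranges: [-2.6, 2.6], [-0.5, 2.12], [-1.47, 1.34], [0.16, 2.42], [-1.27, 4.41], [0.06, 2.06], [-2.6, 2.6]. Speed limits (rad/s): [2.22, 2.22, 2.79, 2.79, 3.14, 3.14, 3.14].

## Interface

Orientations are given as a unit quaternion [x, y, z, w].
In Python, from workcell import manip, camera gives the robot as it stands. The module is installed in compiled form; this text tells all that it offers.
- The arm moves only by the shell command python3 -m creep 'ROWS' [OPENING] [FORCE]. ROWS is JSON, a list of rows, each a list of 2 entries, a list of its own where there are three numbers: the shift along the tool's x, y, z in mm, then the turn about the tool's z in rad. In form: [[[tx, ty, tz], twist], ...]. A call has 1 to 5 rows; each row is the pose to reach, as a shift and turn from the pose commanded when the call began, along the tool's axes at that moment; what a row does not reach only later rows make up. A row lasts 1/12 s, in which the tool goes at most 41.7 mm and 7.16 degrees, less where a joint would pass 70% of its speed; a pose out of reach is approached as far as the arm can. A call with a gripper value outside its range is refused whole. OPENING is the opening, from 0 (shut) to 1 (fully open), set as the call begins (- or left out, the last holds). The fingers move at their own pace and stop on an object; FORCE is the grip in N (left out, the last holds). Time passes only in rows, so rows that repeat a pose let the fingers close. It gives the time, the measured TCP pose, the force, the opening and the grip force at its end, in the units of the state.
- manip.get_obs(): the state, without advancing time (a new reading comes with each control period).
- camera(name): name is "scene" or "top" or "wrist"; returns a dict with "pixels" (480x640x3 uint8, red, green, blue), "z_map" (480x640 float32, m along the optical axis (not along the pixel's ray), 0 where there is no reading), "fx", "fy", "cx", "cy" (pixels), "distortion" ([k1, k2, p1, p2, k3] as OpenCV has them; the pictures are not rectified), "extrinsics" (4x4, takes a point from world to camera coordinates). Camera axes: x right, y down, z forward; pixel columns grow to the right and rows downward; lengths in m; the calibration is good to about 2 mm. A picture is of the moment at which its call begins.
- manip.hand_in(): hands the job in; it is judged then, once.
The state is a dict: "clock": time; "joint_pos": joint angles; "joint_velocities": joint speeds; "tau": joint torques, N m; "position": TCP position; "ee_rot": TCP orientation; "ft_force": force on the tool from outside, world axes, zero at the start; "torque": the same for the moment, N m; "grip_width": opening from 0.0 (shut) to 1.0 (fully open); "grasp_force": force on a finger pad.
Only numpy, scipy, OpenCV 4.12 (cv2) and the standard library are available. Lean on these libraries where they do the work, as an engineer would, in place of code of your own. Each camera call takes 0.05 s, during which the arm holds its last target. There are 200 camera calls.

## Task

Slide the aluminium lever flat along the bench, without picking it up, until the raised round spot at its narrow end is centred under the fixed tip of the pin marker, and stop there for a second. Then, keeping it level, lift it straight up off the bench by its block until the spot is about 1 cm below the tip without touching it, and finish there, still holding it steady and level (do not put it down or let go). Leave the other parts on the bench where they are.

Things in the scene. Friction and masses are not known exactly. Their poses are not given: they have to be found in the camera images.
- lever_block (a point): Centre of the upright block of the loose cast aluminium lever (about 0.5 kg): its grip and balance point. Block 40 mm long (lever x), 34 mm wide (lever y: grip across it), top 68 mm and this point 40 mm above the lever's flat underside, which lies on the bench. Axes are the lever's: x along it to the narrow end with the spot, z up. Bar to the spot: 30 mm wide, 12 mm thick.
- lever_spot (a point): Centre of the top of the raised round spot (22 mm across, 3 mm high, tiny dark dot in the middle) on the lever's narrow end, a 42 mm disc 12 mm thick. 120 mm along the lever's +x from the block's centre and 25 mm lower than it (15 mm above the lever's underside). Axes as the lever's.
- lever_boss (a point): Top centre of the plain round boss (64 mm across, 30 mm high, dark circle on top) at the other end of the lever, 58 mm from the block's centre towards the lever's -x. Not to be marked.
- marker_tip (a point): The point of the pin marker's tip, 125 mm above the bench, pointing straight down. Above it, from 160 to 285 mm, is a vertical steel cylinder 36 mm across, centred over the tip. The bench below is clear.
- marker: The fixed green pin marker, in a different place and at a different angle each time. Origin on the bench right below the tip. Above the tip a 36 mm wide arm, 213 to 258 mm over the bench, leads to a column 170 mm away on a 110 mm square foot. From the tip the column lies away from the robot and to its right: 0.6 rad clockwise (from above) of this body's x axis.
- ring_gear: Bystander: dark steel ring gear 120 mm across, 28 mm high, lying flat on the bench to one side of the marker, the lever being on the other. Origin at the centre of its underside.
- hub: Bystander: dark flanged hub, 104 mm across, 75 mm high. Origin under its centre.
- pinion: Bystander: dark bevel pinion with a shaft stub, 75 mm across, 85 mm high. Origin under its centre.
- toothed_band: Bystander: thin dark ring with inner teeth, 84 mm across, 36 mm high. Origin under its centre.
- oil_bottle: Bystander: yellow bottle 60 mm across, 160 mm high. Origin under its centre.
- brush: Bystander: hand brush lying on the bench.
There are look-alikes about, which are no part of the job. Of the things that look like the part that bears lever_block, take the one that is farthest from the robot's base at the start.

How it is judged:
By the outcome, as a careful person would: the job done as asked, in the order asked, and still so for the second after the job is handed in, while the arm keeps its last pose, push and grip.
It also fails if it takes over 48 s, if anything falls off the work surface, if the arm or the gripper's body presses on something with over 40 N, if the wrist force passes 120 N, or if a joint passes its speed limit or range.

## Working session

There is one attempt and no reset: what is moved stays moved. The work goes in short steps, Python scripts to look and compute and a shell command to move; the robot and the scene stay as the last step left them, time stands still between calls to the robot, and variables do not carry over. Pictures are saved under pics/ and viewed, at most 10 in all, crops included, and the job is handed in when it is done.

```bash
mkdir -p pics
python3 - <<'E'
from workcell import manip, camera
import cv2, numpy as np, pickle
o=manip.get_obs()
for k,v in o.items(): print(k,np.round(v,4))
for n in ["scene","top"]:
    c=camera(n); pickle.dump(c,open(f"{n}0.pkl","wb"))
    cv2.imwrite(f"pics/{n}0.png",c["pixels"][:,:,::-1]); print(n,c["fx"],c["fy"],c["cx"],c["cy"],c["distortion"],np.round(c["extrinsics"],3).tolist())
E
```

```text
clock 0.0
joint_pos [ 1.1604  0.3329 -0.0647  1.4609  0.0216  1.3499 -0.0885]
joint_velocities [-0.0004  0.0003  0.0001  0.0003 -0.0002 -0.0002  0.0004]
tau [-4.00000e-04 -6.25454e+01  4.90000e-02 -3.91598e+01  1.62000e-02
  9.90000e-03 -0.00000e+00]
position [ 0.2363 -0.5783  0.3031]
ee_rot [ 9.813e-01  1.927e-01 -2.000e-04 -7.000e-04]
ft_force [ 0.3988  0.1106 -0.2434]
torque [ 0.0242 -0.0013  0.0323]
grasp_force 0.0
grip_width 0.9996
scene 462.41238352408527 462.41238352408527 320.65135893363197 241.68917604215503 [-0.02059999  0.          0.          0.          0.        ] [[-0.042, 0.999, -0.002, 0.02], [0.753, 0.03, -0.658, -0.309], [-0.657, -0.029, -0.753, 1.563], [0.0, 0.0, 0.0, 1.0]]
top 557.784245136135 557.784245136135 326.81119171206194 238.63031142390565 [0.01736074 0.         0.         0.         0.        ] [[-0.047, -0.999, -0.004, 0.034], [-0.976, 0.046, -0.212, 0.525], [0.212, -0.006, -0.977, 1.6], [0.0, 0.0, 0.0, 1.0]]
```

View pics/scene0.png

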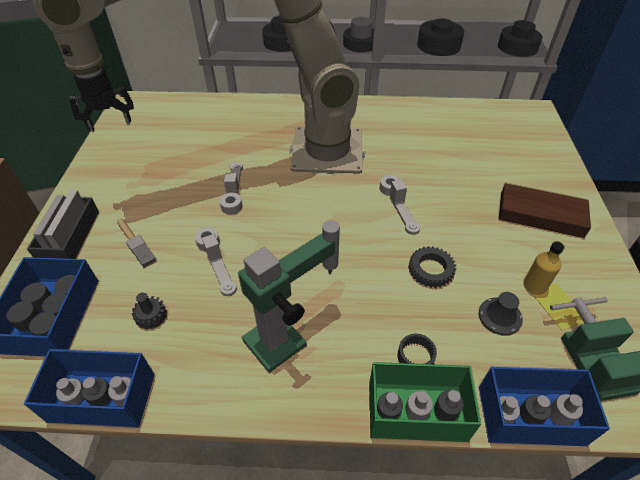

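View pics/top0.png

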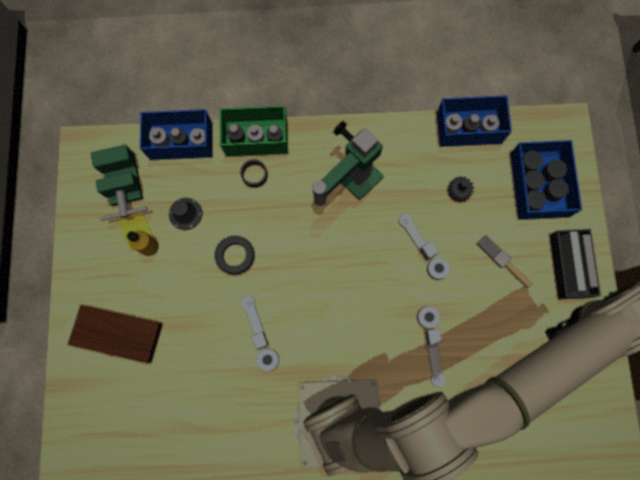

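Top view: the candidate levers have their blocks near (430,250), (434,337) and (258,338). The farthest from the base is the one at (430,250), with its spot near (405,219), boss near (438,268), and marker cylinder top near (320,185). I'll zoom in on it.

```bash
cat > h.py <<'E'
import numpy as np, cv2
def K(c): return np.array([[c["fx"],0,c["cx"]],[0,c["fy"],c["cy"]],[0,0,1.]])
def at_z(c,uv,z):
    "world points at height z seen at pixels uv"
    n=cv2.undistortPoints(np.array(uv,float).reshape(-1,1,2),K(c),np.array(c["distortion"]))[:,0]
    E=np.array(c["extrinsics"]);R,t=E[:3,:3],E[:3,3]
    d=np.c_[n,np.ones(len(n))]@R; o=-R.T@t
    return o+d*((np.asarray(z)-o[2])/d[:,2])[:,None]
def cloud(c):
    v,u=np.mgrid[:480,:640]; n=cv2.undistortPoints(np.stack([u,v],-1).reshape(-1,1,2).astype(float),K(c),np.array(c["distortion"]))[:,0]
    Z=c["z_map"].reshape(-1,1); E=np.array(c["extrinsics"])
    P=(np.c_[n,np.ones(len(n))]*Z-E[:3,3])@E[:3,:3]; P[Z[:,0]==0]=np.nan
    return P.reshape(480,640,3)
def proj(c,P):
    E=np.array(c["extrinsics"]); return cv2.projectPoints(np.array(P,float).reshape(-1,1,3),cv2.Rodrigues(E[:3,:3])[0],E[:3,3],K(c),np.array(c["distortion"]))[0][:,0]
E
python3 - <<'E'
import pickle,cv2,numpy as np
from h import *
t=pickle.load(open("top0.pkl","rb"));s=pickle.load(open("scene0.pkl","rb"))
a=cv2.resize(t["pixels"][170:290,300:460],(800,600),interpolation=cv2.INTER_CUBIC)
b=cv2.resize(s["pixels"][215:305,180:350],None,fx=4.7,fy=4.7,interpolation=cv2.INTER_CUBIC)
cv2.imwrite("pics/a.png",np.clip(a[:,:,::-1]*1.4,0,255));cv2.imwrite("pics/b.png",b[:,:,::-1])
P=cloud(t).reshape(-1,3)
g=lambda m:(m.sum(),np.round(np.median(P[m],0),4),np.round((P[m].min(0)+P[m].max(0))/2,4))
pre=at_z(t,[[320,185]],.285)[0];print(pre)
near=np.hypot(*(P[:,:2]-pre[:2]).T)<.05
print("cyl",g(near&(P[:,2]>.278)&(P[:,2]<.3)))
bp=at_z(t,[[430,249]],.068)[0];near=np.hypot(*(P[:,:2]-bp[:2]).T)<.05
print("block",bp,g(near&(P[:,2]>.06)&(P[:,2]<.08)))
print("spot",at_z(t,[[405,219]],.015),"boss",at_z(t,[[438,268]],.03),"tip",at_z(s,[[331,271]],.125))
E
```

```text
[0.61959211 0.02208894 0.285     ]
cyl (np.int64(150), array([0.615 , 0.0269, 0.2847]), array([0.6143, 0.0263, 0.2855]))
block [ 0.47753983 -0.2910837   0.068     ] (np.int64(157), array([ 0.4781, -0.2896,  0.0683]), array([ 0.4786, -0.289 ,  0.0694]))
spot [[ 0.58462427 -0.23291575  0.015     ]] boss [[ 0.42605234 -0.31722392  0.03      ]] tip [[0.60845857 0.03017667 0.125     ]][ WARN:0@0.038] global loadsave.cpp:1063 imwrite_ Unsupported depth image for selected encoder is fallbacked to CV_8U.
```

View pics/a.png

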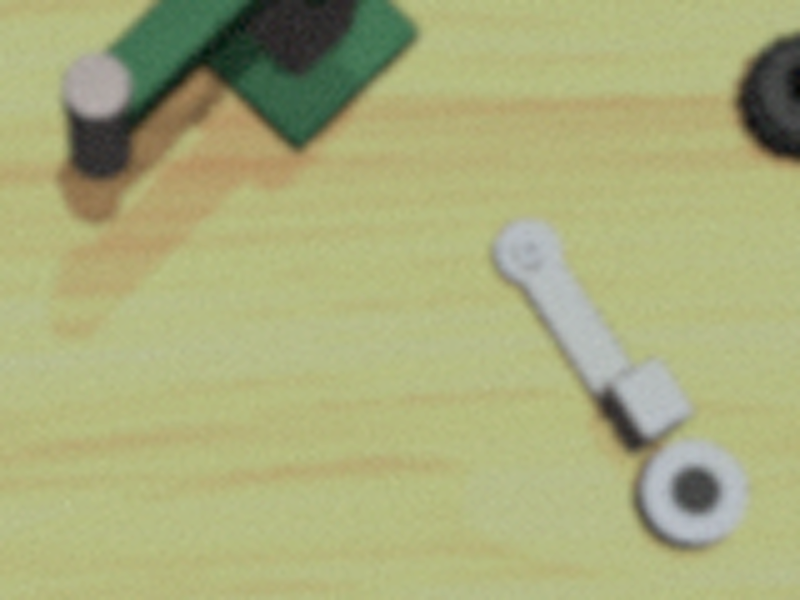

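View pics/b.png

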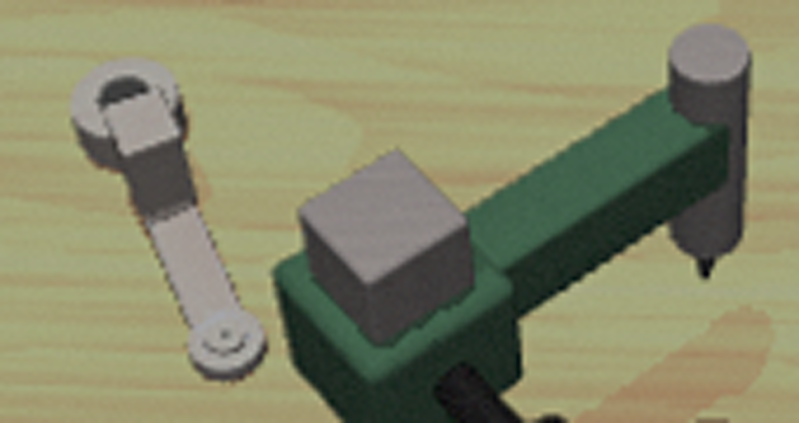

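Crops: in a.png the spot dot is at (526,251), boss circle (696,490), block top (652,400) and cylinder top (98,86). In b.png the pin tip is at (706,278) and the spot dot at (225,335). Next I fit the lever pose and the tip position.

```bash
cat > fit.py <<'E'
import pickle,cv2,numpy as np
from scipy.optimize import least_squares
from h import *
t=pickle.load(open("top0.pkl","rb"));s=pickle.load(open("scene0.pkl","rb"))
A=lambda x,y:[(x+.5)/5-.5+300,(y+.5)/5-.5+170]
B=lambda x,y:[(x+.5)/4.7-.5+180,(y+.5)/4.7-.5+215]
obs=[(t,A(526,251),(.12,0,.015)),(t,A(696,490),(-.058,0,.03)),(t,A(652,400),(0,0,.068)),(s,B(225,335),(.12,0,.015)),(s,B(142,122),(0,0,.068))]
def W(p,m): c,q=np.cos(p[2]),np.sin(p[2]); return [p[0]+c*m[0]-q*m[1],p[1]+q*m[0]+c*m[1],m[2]]
f=lambda p:np.concatenate([proj(c,W(p,m))[0]-uv for c,uv,m in obs])
r=least_squares(f,[.478,-.29,.49]);p=r.x
print("lever",p,"spot",W(p,(.12,0,.015)),"res",np.round(r.fun,2))
tip1=at_z(s,[B(706,278)],.125)[0];tip2=at_z(t,[A(98,86)],.285)[0];tip3=at_z(s,[B(711,54)],.285)[0];print(tip1,tip2,tip3)
E
python3 fit.py
```

```text
lever [ 0.47712322 -0.29049912  0.5078004 ] spot [np.float64(0.5819811628374847), np.float64(-0.23214835297555386), 0.015] res [ 0.02  0.05 -0.32  0.25 -0.19 -0.45  0.11 -0.14 -0.52 -0.19]
[0.61653205 0.02768352 0.125     ] [0.61480238 0.02438462 0.285     ] [0.61619723 0.02775608 0.285     ]
```

```bash
python3 -m creep '[[[35,-18,0],-0.02],[[70,-37,10],-0.05],[[105,-55,20],-0.08],[[140,-74,30],-0.1],[[170,-90,40],-0.12]]' 1 40; python3 -m creep '[[[35,-18,15],0],[[70,-37,30],0],[[105,-55,45],0],[[135,-71,60],0],[[155,-81,80],0]]'
cat > rel.py <<'E'
# shift in tool mm/rad from current TCP to a world target (x,y,z,yaw)
import sys,numpy as np
from scipy.spatial.transform import Rotation as Ro
from workcell import manip
def rel(x,y,z,yaw):
    o=manip.get_obs();R=Ro.from_quat(o["ee_rot"]);M=R.as_matrix()
    print("t",round(o["clock"],2),"pos",np.round(o["position"],4),"yaw",round(np.arctan2(M[1,0],M[0,0]),4),"tilt",np.round(M[:2,2],4),"F",np.round(o["ft_force"],1),"w",round(o["grip_width"],3),o["grasp_force"])
    print("shift mm",np.round(R.inv().apply(np.array([x,y,z])-o["position"])*1e3,1),"twist",round(np.arctan2(M[1,0],M[0,0])-yaw,4))
if __name__=="__main__": rel(*map(float,sys.argv[1:]))
E
python3 rel.py .477 -.2905 .094 .508
python3 - <<'E'
from workcell import camera
import cv2,pickle
c=camera("wrist");pickle.dump(c,open("w1.pkl","wb"));cv2.imwrite("pics/w1.png",c["pixels"][:,:,::-1])
E
```

```text
clock: 0.52
position: [0.3612, -0.4284, 0.2633]
ee_rot: [0.968, 0.252, 0.0, -0.0]
ft_force: [1.2, -0.3, -1.0]
grip_width: 1.002
grasp_force: 0.0
clock: 0.93
position: [0.458, -0.281, 0.1839]
ee_rot: [0.967, 0.253, 0.001, 0.0]
ft_force: [1.1, 0.2, 0.4]
grip_width: 0.999
grasp_force: 0.0
t 0.93 pos [ 0.458  -0.281   0.1839] yaw 0.5115 tilt [0.0018 0.0004] F [1.1 0.2 0.4] w 0.999 0.0
shift mm [11.8 17.5 90. ] twist 0.0035
```

View pics/w1.png

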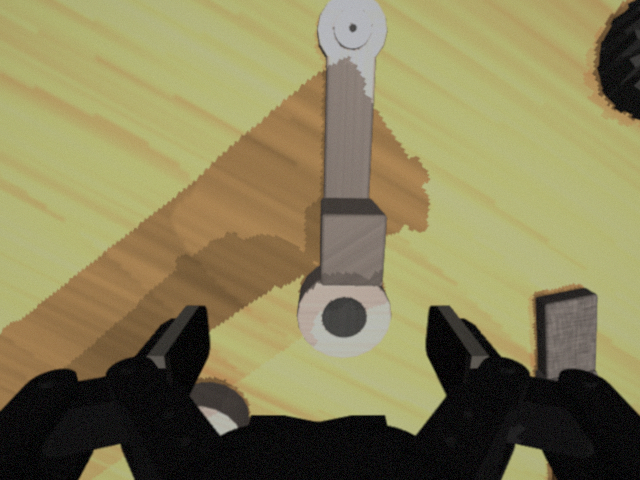

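Wrist view: spot dot at (353,28), block top centred near (353,247), boss circle at (344,317). I'll check the fit against these.

Run:
```python
import pickle
exec(open("fit.py").read())
w=pickle.load(open("w1.pkl","rb"))
a=at_z(w,[[353,28],[344,317],[353,247]],[.015,.03,.068]);print(a)
d=a[0]-a[1];print("yaw",np.arctan2(d[1],d[0]),np.hypot(d[0],d[1]))
obs+= [(w,(353,28),(.12,0,.015)),(w,(344,317),(-.058,0,.03))]*2
r=least_squares(f,p);print(r.x,np.round(r.fun,1))
```

```text
lever [ 0.47712322 -0.29049912  0.5078004 ] spot [np.float64(0.5819811628374847), np.float64(-0.23214835297555386), 0.015] res [ 0.02  0.05 -0.32  0.25 -0.19 -0.45  0.11 -0.14 -0.52 -0.19]
[0.61653205 0.02768352 0.125     ] [0.61480238 0.02438462 0.285     ] [0.61619723 0.02775608 0.285     ]
[[ 0.58395529 -0.23445761  0.015     ]
 [ 0.42764487 -0.31888029  0.03      ]
 [ 0.4806028  -0.2900436   0.068     ]]
yaw 0.4952078317111657 0.17765172480853378
[ 0.47840769 -0.29136176  0.49567789] [ 0.7 -0.6 -0.3 -0.1  0.1 -0.9 -0.9  0.5 -1.   0.2 -0.2 -0.2 -0.1  0.3
 -0.2 -0.2 -0.1  0.3]
```

```bash
python3 -m creep '[[[11,10,10],0.005],[[13,18,20],0.015],[[13,18,20],0.015],[[13,18,20],0.015]]'; python3 rel.py .4784 -.2912 .094 .497
```

```text
clock: 1.32
position: [0.4753, -0.2943, 0.1632]
ee_rot: [0.97, 0.244, -0.001, -0.001]
ft_force: [0.2, -0.3, 0.4]
grip_width: 0.998
grasp_force: 0.0
t 1.32 pos [ 0.4753 -0.2943  0.1632] yaw 0.4926 tilt [-0.0016  0.001 ] F [ 0.2 -0.3  0.4] w 0.998 0.0
shift mm [ 4.3 -1.2 69.2] twist -0.0044
```

```bash
python3 -m creep '[[[4,-1,20],-0.004],[[4,-1,40],-0.004],[[4,-1,58],-0.004],[[4,-1,70],-0.004],[[4,-1,70],-0.004]]'; python3 rel.py .4784 -.2912 .094 .497; python3 -m creep '[[[0,0,0],0],[[0,0,0],0],[[0,0,0],0],[[0,0,0],0],[[0,0,0],0]]' 0 60;python3 -m creep '[[[0,0,0],0],[[0,0,0],0],[[0,0,0],0],[[0,0,0],0],[[0,0,0],0]]'
python3 rel.py .4784 -.2912 .094 .497
python3 - <<'E'
from workcell import camera
import cv2,pickle
c=camera("wrist");pickle.dump(c,open("w2.pkl","wb"));cv2.imwrite("pics/w2.png",c["pixels"][:,:,::-1])
E
```

```text
clock: 1.73
position: [0.4774, -0.2911, 0.0921]
ee_rot: [0.969, 0.246, -0.001, -0.001]
ft_force: [-0.6, 0.0, -0.0]
grip_width: 0.998
grasp_force: 0.0
t 1.73 pos [ 0.4774 -0.2911  0.0921] yaw 0.4965 tilt [-0.0031  0.0016] F [-0.6  0.  -0. ] w 0.998 0.0
shift mm [ 0.8  0.6 -1.9] twist -0.0005
clock: 2.15
position: [0.4794, -0.2918, 0.095]
ee_rot: [0.969, 0.246, 0.0, 0.001]
ft_force: [-0.5, 0.7, 8.7]
grip_width: 0.388
grasp_force: 61.6
clock: 2.57
position: [0.4794, -0.2918, 0.095]
ee_rot: [0.969, 0.246, 0.0, 0.001]
ft_force: [-1.3, 0.7, 7.0]
grip_width: 0.392
grasp_force: 61.6
t 2.57 pos [ 0.4794 -0.2918  0.095 ] yaw 0.4967 tilt [ 0.0011 -0.0008] F [-1.3  0.7  7. ] w 0.392 61.591758728027344
shift mm [-0.6 -1.   1. ] twist -0.0003
```

View pics/w2.png

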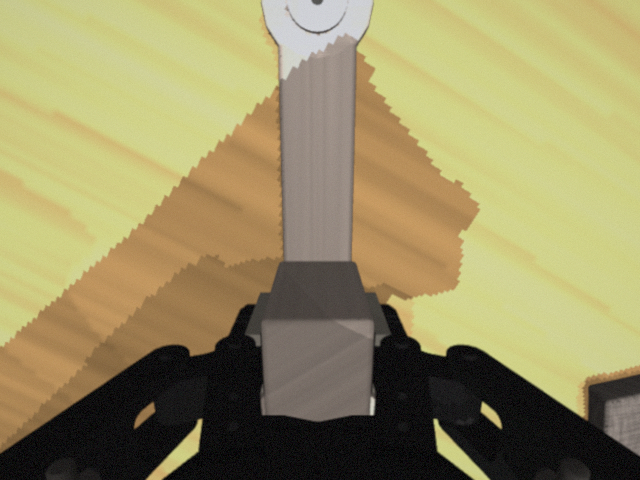

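Firm grasp: block between the pads, lever square, dot at (317,1). Next, the foot clearance and the slide distance.

Run:
```python
import pickle
exec(open("fit.py").read())
w=pickle.load(open("w2.pkl","rb"))
print("spot now",at_z(w,[[317,1]],.015), "foot corners",at_z(t,[A(297,148),A(415,32),A(203,68)],[.012,.012,.012]))
P=cloud(t)[120:230,300:420].reshape(-1,3);m=(P[:,2]>.012)&(P[:,2]<.05);q=P[m];print(q[q[:,0].argmin()],q[q[:,1].argmin()])
```

```text
lever [ 0.47712322 -0.29049912  0.5078004 ] spot [np.float64(0.5819811628374847), np.float64(-0.23214835297555386), 0.015] res [ 0.02  0.05 -0.32  0.25 -0.19 -0.45  0.11 -0.14 -0.52 -0.19]
[0.61653205 0.02768352 0.125     ] [0.61480238 0.02438462 0.285     ] [0.61619723 0.02775608 0.285     ]
spot now [[ 0.58356371 -0.23538696  0.015     ]] foot corners [[ 0.6552499  -0.0960044   0.012     ]
 [ 0.72690044 -0.1740546   0.012     ]
 [ 0.70979819 -0.04051971  0.012     ]]
[ 0.55162641 -0.26088587  0.01556708] [ 0.84405738 -0.2845564   0.0132321 ]
```

```bash
for i in 1; do python3 -m creep '[[[5,-9,0],0],[[12,-22,0],0],[[20,-37,0],0],[[28,-52,0],0],[[36,-66,0],0]]'; python3 -m creep '[[[7,-13,0],0],[[14,-26,0],0],[[22,-40,0],0],[[29,-53,0],0],[[36,-66,0],0]]'; python3 -m creep '[[[7,-13,0],0],[[14,-26,0],0],[[20,-37,0],0],[[25,-47,0],0],[[28,-53,0],0]]';done; python3 rel.py .5115 -.0302 .095 .4967
```

```text
clock: 3.03
position: [0.4796, -0.2171, 0.095]
ee_rot: [0.969, 0.245, 0.001, 0.001]
ft_force: [-0.0, -4.5, 3.7]
grip_width: 0.392
grasp_force: 61.5
clock: 3.45
position: [0.48, -0.1419, 0.095]
ee_rot: [0.969, 0.245, 0.001, 0.001]
ft_force: [-0.4, -4.9, 4.6]
grip_width: 0.395
grasp_force: 61.5
clock: 3.87
position: [0.4795, -0.0813, 0.095]
ee_rot: [0.969, 0.246, 0.001, 0.001]
ft_force: [0.5, -5.2, 4.9]
grip_width: 0.393
grasp_force: 61.6
t 3.87 pos [ 0.4795 -0.0813  0.095 ] yaw 0.4968 tilt [ 0.0023 -0.0017] F [ 0.5 -5.2  4.9] w 0.393 61.596786975860596
shift mm [ 52.5 -29.6   0. ] twist 0.0001
```

```bash
python3 -m creep '[[[10,-6,0],0],[[21,-12,0],0],[[32,-18,0],0],[[42,-24,0],0],[[48,-27,0],0]]'; python3 -m creep '[[[0,0,0],0],[[0,0,0],0],[[0,0,0],0]]';  python3 rel.py .5115 -.0302 .095 .4967
python3 - <<'E'
from workcell import camera
import cv2,pickle,numpy as np
for n in["scene","wrist"]: 
    c=camera(n);pickle.dump(c,open(n+"3.pkl","wb"))
    if n=="scene": a=cv2.resize(c["pixels"][220:300,270:350],(500,500),interpolation=cv2.INTER_CUBIC)
    else: a=cv2.resize(c["pixels"][:250,:],(800,312))[:, 250:550]
    cv2.imwrite(f"pics/{n}3.png",a[:,:,::-1])
a=cv2.imread("pics/scene3.png");b=cv2.imread("pics/wrist3.png");o=np.zeros((500,800,3),np.uint8);o[:,:500]=a;o[:312,500:]=b;cv2.imwrite("pics/c3.png",o)
E
```

```text
clock: 4.28
position: [0.5087, -0.0349, 0.095]
ee_rot: [0.969, 0.246, 0.0, 0.001]
ft_force: [-6.0, -7.8, 12.9]
grip_width: 0.391
grasp_force: 62.3
clock: 4.53
position: [0.5092, -0.0341, 0.095]
ee_rot: [0.969, 0.246, 0.001, 0.0]
ft_force: [3.2, 2.7, 6.0]
grip_width: 0.391
grasp_force: 61.5
t 4.53 pos [ 0.5092 -0.0341  0.095 ] yaw 0.4972 tilt [0.0029 0.0004] F [3.2 2.7 6. ] w 0.391 61.4600944519043
shift mm [ 3.9 -2.3 -0. ] twist 0.0005
```

View pics/c3.png

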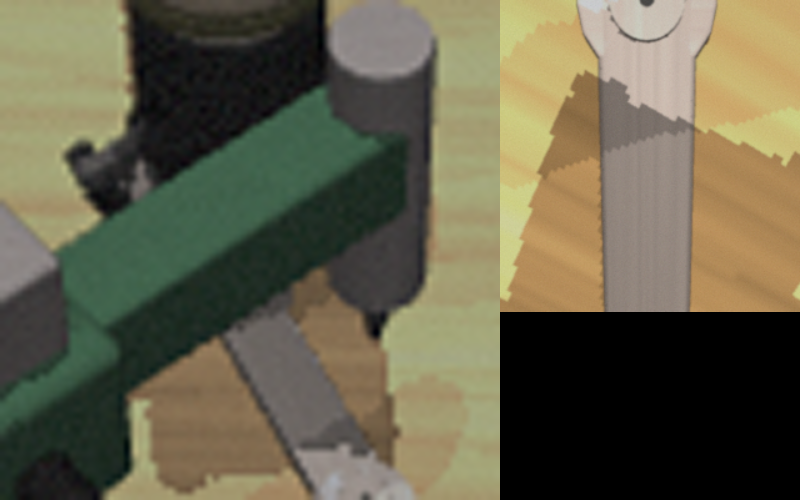

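Scene crop (left): pin tip at (376,336) and spot dot near (368,495) at the crop edge, i.e. full-frame ≈(329.7,273.4) and (328.5,298.8). Right: the wrist view still shows the dot at (317,1), so there's no slip.

Run:
```python
import pickle,cv2,numpy as np
from h import *
s=pickle.load(open("scene3.pkl","rb"));w=pickle.load(open("wrist3.pkl","rb"));t=pickle.load(open("top0.pkl","rb"))
# subpixel dot/tip: darkness centroid
g=cv2.cvtColor(s["pixels"],cv2.COLOR_RGB2GRAY).astype(float)
print(g[293:304,320:338].astype(int)); print(g[266:278,323:337].astype(int))
print("spot s",at_z(s,[[328.5,298.8]],.015),"w",at_z(w,[[317.6,1]],.015),"tip",at_z(s,[[329.7,273.4]],.125))
gw=cv2.cvtColor(w["pixels"],cv2.COLOR_RGB2GRAY);print(gw[0:9:2,308:328:2])
# cylinder axis from top camera depth/outline
hsv=cv2.cvtColor(s["pixels"],cv2.COLOR_RGB2GRAY)
a=cv2.resize(s["pixels"][215:320,290:370],(800,1050),interpolation=cv2.INTER_CUBIC)[450:1050]
cv2.imwrite("pics/s3b.png",a[:,:,::-1])
```

```text
[[144 147 145 140 143 143 136 136 138 143 103  87  85 141 148 147 146 146]
 [141 143 145 141 141 143 141 146 149 144 141 128  99 144 146 148 148 147]
 [140 140 144 150 150 143 142 139 151 143 142 143 139 144 148 148 149 148]
 [146 141 154 168 149 144 145 148 147 146 142 138 144 143 143 143 144 144]
 [129 146 160 167 157 147 148 148 149 146 141 130 147 157 158 151 144 143]
 [104 153 160 159 137 143 146 148 134 148 146 157 159 165 164 163 140 137]
 [115 142 160 156 142 146 146 132  76 125 163 167 146 161 163 166 151 146]
 [142 142 155 169 148 147 150 101  69 103 119 117 105 158 166 164 143 154]
 [133 142 146 154 113 145 153 111 101 106 107 107  79 111 115 163 118 149]
 [107 140 145 156 112  87 111 107 108 106 108  96 101 105 104 117  88 149]
 [ 75 140 148 148 148 102  74  85  84  82  89 105 108 106 108  99  96 150]]
[[ 68  56  55  60  62  60  62  62  64  65  63  61  56  50]
 [104  68  53  58  61  60  64  65  64  64  60  56  52  89]
 [106  99  72  55  60  60  60  69  62  61  57  54  84 144]
 [110 109 107  96  73  53  62  67  57  79 101 151 157 162]
 [108 109 109 108 107  51  33  38  26 109 153 161 162 159]
 [114 117 115 116 120  59  30  27  46 153 163 162 162 161]
 [115 114 116 115 119  74  31  16 116 161 164 159 161 161]
 [115 114 115 115 116  95  34  18 156 165 159 160 161 162]
 [113 118 116 117 117 116  89  81 160 165 163 163 162 162]
 [117 116 115 113 114 118 112 109 160 164 162 161 161 160]
 [123 125 121 122 124 122 125 122 126 159 164 162 162 159]
 [122 123 123 124 124 123 123 122 119 158 163 163 162 161]]
spot s [[0.61119896 0.02568694 0.015     ]] w [[0.61366701 0.02232263 0.015     ]] tip [[0.61552064 0.02738002 0.125     ]]
[[193 192  95  72  75  71  71  91 185 195]
 [194 199 127  70  74  69  74 135 191 193]
 [197 201 192 140  93  87 132 192 194 192]
 [199 199 200 194 180 184 193 195 193 194]
 [197 199 202 198 191 195 193 195 194 193]]
```

View pics/s3b.png

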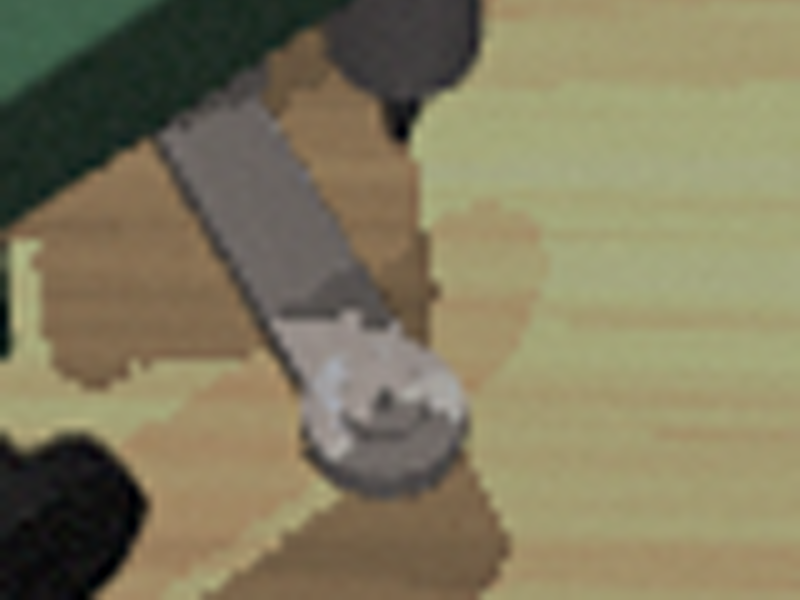

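Full-frame: dot at (328.1,299.5) and tip end at (329.6,274.2).

Run:
```python
import pickle,cv2,numpy as np
exec(open("fit.py").read())
s3=pickle.load(open("scene3.pkl","rb"))
sp=at_z(s3,[[328.1,299.5]],.015)[0];tp=at_z(s3,[[329.6,274.2]],.125)[0];print("scene",sp,tp,tp-sp)
mv=np.array([.5092-.4794,-.0341+.2918])   # TCP travel since grasp
s0=at_z(t,[A(526,251)],.015)[0]; c=at_z(t,[A(98,86)],.285)[0]
print("top",s0,c,c[:2]-s0[:2]-mv)
# ellipse fit of cylinder top face in top and scene pictures via depth
for n,cam in(("top",t),("scene",s)):
    P=cloud(cam);m=((abs(P[...,2]-.285)<.006)&(np.hypot(P[...,0]-.616,P[...,1]-.026)<.03)).astype(np.uint8)
    e=cv2.fitEllipse(max(cv2.findContours(m,0,1)[0],key=len));print(n,e,at_z(cam,[e[0]],.285))
```

```text
lever [ 0.47712322 -0.29049912  0.5078004 ] spot [np.float64(0.5819811628374847), np.float64(-0.23214835297555386), 0.015] res [ 0.02  0.05 -0.32  0.25 -0.19 -0.45  0.11 -0.14 -0.52 -0.19]
[0.61653205 0.02768352 0.125     ] [0.61480238 0.02438462 0.285     ] [0.61619723 0.02775608 0.285     ]
scene [0.61332201 0.02475927 0.015     ] [0.61783032 0.02721788 0.125     ] [0.0045083  0.00245861 0.11      ]
top [ 0.58213146 -0.23211174  0.015     ] [0.61480238 0.02438462 0.285     ] [ 0.00287092 -0.00120363]
top ((318.4971923828125, 186.9534912109375), (12.475334167480469, 13.249981880187988), 90.2344970703125) [[0.61447338 0.02623002 0.285     ]]
scene ((330.3321838378906, 226.88711547851562), (14.183226585388184, 17.019987106323242), 90.63074493408203) [[0.61844396 0.02669693 0.285     ]]
```

```bash
python3 -m creep '[[[1,0,0],0],[[2,0,0],0],[[3,0,0],0],[[4,0,0],0],[[4,0,0],0]]'; python3 rel.py .5125 -.0324 .095 .4967
python3 - <<'E'
from workcell import camera
import pickle,cv2,numpy as np
from h import *
s=camera("scene");t=camera("top");pickle.dump((s,t),open("st4.pkl","wb"))
a=cv2.resize(s["pixels"][260:320,290:370],(800,600),interpolation=cv2.INTER_CUBIC)
cv2.imwrite("pics/s4.png",a[:,:,::-1])
g=cv2.cvtColor(s["pixels"],cv2.COLOR_RGB2GRAY)
print(g[295:306,322:337]); print(g[271:277,326:334])
for u in ([330,300],[329,301],[328,301]): print(u,at_z(s,[u],.015))
E
```

```text
clock: 5.05
position: [0.5107, -0.0336, 0.0949]
ee_rot: [0.969, 0.245, -0.001, 0.001]
ft_force: [-12.0, -3.3, 20.7]
grip_width: 0.389
grasp_force: 63.2
t 5.05 pos [ 0.5107 -0.0336  0.0949] yaw 0.4959 tilt [-0.0021 -0.0019] F [-12.   -3.3  20.7] w 0.389 63.242833614349365
shift mm [ 2.2 -0.2 -0.1] twist -0.0008
[[144 142 140 142 142 140 142 145 147 143 140 145 149 146 145]
 [139 141 142 141 149 153 148 146 146 143 139 143 138 143 144]
 [154 150 150 146 147 148 147 146 143 144 141 156 159 147 142]
 [168 154 147 145 149 148 149 148 144 157 159 161 161 163 140]
 [170 150 143 146 147 131 100 147 164 165 161 164 162 161 151]
 [154 153 147 145 150  83  44  96 114 117 110 159 168 163 158]
 [144 152 117 146 153 107  99 107 105 107  89 118 115 162 143]
 [144 161  88  90 111 107 105 111 109  99  80 103 105 118  98]
 [148 148 140  92  83  96 100  96  91  88 104 107 108 109  76]
 [145 161 171 114  91  97  81  89 103 107 109 107 106  95  68]
 [134 164 126 103 105 108 105 103 106 110 107 107 106  72  78]]
[[114 120  61  29  16  49 149 163]
 [116 120  74  28  21 116 162 165]
 [115 114  92  36  18 156 165 163]
 [115 117 114  92  80 162 164 164]
 [115 114 116 112 111 122 157 161]
 [124 124 122 123 122 116 158 163]]
[330, 300] [[0.61461496 0.02951513 0.015     ]]
[329, 301] [[0.61767762 0.0271264  0.015     ]]
[328, 301] [[0.61777834 0.02465215 0.015     ]]
```

```bash
python3 -m creep '[[[0,0,-1],0],[[0.7,0,-1.5],0],[[1.4,0,-1.5],0],[[1.4,0,-1.5],0],[[1.4,0,-1.5],0]]'; python3 rel.py .5125 -.0324 .095 .4967
```

```text
clock: 5.57
position: [0.5125, -0.0319, 0.0951]
ee_rot: [0.969, 0.246, -0.0, -0.0]
ft_force: [0.2, -0.5, -4.3]
grip_width: 0.391
grasp_force: 60.5
t 5.57 pos [ 0.5125 -0.0319  0.0951] yaw 0.4969 tilt [-0.0006  0.0001] F [ 0.2 -0.5 -4.3] w 0.391 60.49627661705017
shift mm [-0.3  0.4  0.1] twist 0.0002
```

```bash
python3 -m creep '[[[0,0,0.6],0],[[0,0,0.6],0],[[0,0,0.6],0],[[0,0,0.6],0],[[0,0,0.6],0]]'; python3 rel.py .5125 -.0324 .095 .4967
python3 - <<'E'
from workcell import camera
import pickle,cv2,numpy as np
from h import *
s=camera("scene");t=camera("top")
g=cv2.cvtColor(s["pixels"],cv2.COLOR_RGB2GRAY)
print(g[297:304,324:335])
for u in ([328,300.5],[329,300.5],[329,301.5]): print(u,at_z(s,[u],.015))
a=cv2.resize(t["pixels"][170:230,290:370],(800,600),interpolation=cv2.INTER_CUBIC)
cv2.imwrite("pics/t5.png",a[:,:,::-1])
E
```

```text
clock: 5.98
position: [0.5126, -0.0319, 0.095]
ee_rot: [0.969, 0.246, -0.0, 0.0]
ft_force: [-5.2, 0.0, 4.1]
grip_width: 0.385
grasp_force: 61.2
t 5.98 pos [ 0.5126 -0.0319  0.095 ] yaw 0.4969 tilt [-0.0004 -0.0002] F [-5.2  0.   4.1] w 0.385 61.186795234680176
shift mm [-0.3  0.4  0. ] twist 0.0002
[[162 152 151 149 148 148 151 162 148 157 158]
 [162 154 145 144 147 148 145 159 165 160 164]
 [154 146 147 147 152 154 167 166 165 164 164]
 [150 146 147 104  75  70 112 114 115 139 162]
 [155 149 149 110  84  69 103 106 104 100 118]
 [147  98 108 108 104 103 108 109 108  91 103]
 [147  92  95 103 107 109 107 110  84 100 105]]
[328, 300.5] [[0.61629876 0.02460525 0.015     ]]
[329, 300.5] [[0.61619796 0.02708159 0.015     ]]
[329, 301.5] [[0.61915479 0.02717114 0.015     ]]
```

Spot dot at (328.4,300.5) → about (0.616,0.0256), which is the tip position within calibration error. I'll hold a bit over a second, then lift slowly.

```bash
for i in 1 2 3 4; do python3 -m creep '[[[0,0,0],0],[[0,0,0],0],[[0,0,0],0],[[0,0,0],0],[[0,0,0],0]]' >/dev/null; done; python3 rel.py .5126 -.0319 .195 .4969
python3 -m creep '[[[0,0,-3],0],[[0,0,-8],0],[[0,0,-15],0],[[0,0,-23],0],[[0,0,-30],0]]' - 80; python3 -m creep '[[[0,0,-8],0],[[0,0,-16],0],[[0,0,-24],0],[[0,0,-30],0],[[0,0,-34],0]]'; python3 -m creep '[[[0,0,-5],0],[[0,0,-10],0],[[0,0,-15],0],[[0,0,-18],0],[[0,0,-20],0]]'; python3 -m creep '[[[0,0,0],0],[[0,0,0],0],[[0,0,0],0],[[0,0,0],0]]'>/dev/null;python3 rel.py .5126 -.0319 .195 .4969
```

```text
t 7.75 pos [ 0.5126 -0.0319  0.095 ] yaw 0.4968 tilt [-0.0004 -0.0001] F [-5.3  0.5  5. ] w 0.391 61.1867880821228
shift mm [   0.   -0. -100.] twist -0.0001
clock: 8.17
position: [0.513, -0.032, 0.1258]
ee_rot: [0.969, 0.246, 0.0, 0.0]
ft_force: [0.3, 0.2, -5.8]
grip_width: 0.391
grasp_force: 79.8
clock: 8.58
position: [0.513, -0.032, 0.1599]
ee_rot: [0.969, 0.246, 0.0, 0.0]
ft_force: [-0.3, 0.2, -5.5]
grip_width: 0.39
grasp_force: 79.8
clock: 9.0
position: [0.5128, -0.032, 0.1792]
ee_rot: [0.969, 0.246, 0.0, 0.0]
ft_force: [-0.3, 0.1, -5.5]
grip_width: 0.394
grasp_force: 79.8
t 9.33 pos [ 0.5126 -0.032   0.1785] yaw 0.4968 tilt [-0.0004 -0.    ] F [-0.1  1.2 -5.8] w 0.386 79.84227061271667
shift mm [  0.   -0.1 -16.5] twist -0.0001
```

```bash
python3 -m creep '[[[0,0,-4],0],[[0,0,-8],0],[[0,0,-12],0],[[0,0,-15],0],[[0,0,-16],0]]'>/dev/null; python3 -m creep '[[[0,0,0],0],[[0,0,0],0],[[0,0,0],0],[[0,0,0],0]]'>/dev/null;python3 rel.py .5126 -.0319 .195 .4969
python3 - <<'E'
from workcell import camera
import pickle,cv2,numpy as np
from h import *
s=camera("scene");w=camera("wrist");pickle.dump((s,w),open("sw6.pkl","wb"))
a=cv2.resize(s["pixels"][250:290,300:350],(500,400),interpolation=cv2.INTER_CUBIC)
b=cv2.resize(w["pixels"],(800,600))[:400,250:550]
cv2.imwrite("pics/s6.png",np.hstack([a,b])[:,:,::-1])
g=cv2.cvtColor(s["pixels"],cv2.COLOR_RGB2GRAY);print(g[266:286,318:342])
# level check: bar top (12 mm) heights along the lever from the scene depth
P=cloud(s).reshape(-1,3);u=np.array([.8791,.4766]);d=P[:,:2]-[.5126,-.0319]
x=d@u;y=d@[-u[1],u[0]]
for a0 in np.arange(-.085,.145,.01):
    m=(abs(x-a0)<.005)&(abs(y)<.01)&(P[:,2]>.05)&(P[:,2]<.14)
    if m.sum()>2: print(round(a0,3),m.sum(),np.round(np.median(P[m,2]),4))
E
```

```text
t 10.08 pos [ 0.5126 -0.032   0.1946] yaw 0.4968 tilt [-0.0003 -0.    ] F [-0.4  0.2 -5.1] w 0.389 79.88725304603577
shift mm [ 0.  -0.1 -0.4] twist -0.0001
[[105 108 106 108 105  83  62  58  58  62  58  62  62  67  67  61  60  57
   48 116 156 155 156 157]
 [104 106 105 103  92  86  59  57  57  62  64  65  65  66  62  64  56  55
   90 150 157 154 153 154]
 [107 105 104 105  84  84  83  63  57  63  60  64  68  64  65  59  56  86
  146 159 153 154 152 153]
 [101 104  84 137 142 139 140 139  88  64  55  64  70  59  72  79 152 161
  165 163 160 164 160 163]
 [145 142 135 145 148 143 145 149  94  80  42  36  32  28  83 107 120 160
  164 162 160 163 161 164]
 [ 87 140 145 143 146 145 145 146 145 144  73  23  23  49 142 138 115 118
  158 162 160 161 162 160]
 [ 55 119 146 145 140 151 145 156 151 157 101  42  25 112 147 145 144 146
  163 165 165 163 165 163]
 [ 72  68 138 146 146 161 153 157 107 103  79  38  20  89  99 142 148 149
  156 164 163 162 164 162]
 [ 95  59  91 141 149 166 157 113  86  84  87  72  66  88  87  98  98  96
  143 154 163 164 164 165]
 [ 98  75  57 140 165 169 111  87 
[... 521 characters left out ...]
 94  86  89 104 110 109
  110  95 120 150 162 162]
 [ 95  96  97  65  79  88  87  92  86  85  82  94  96 105 106 109 111 108
  108  68 117 148 152 154]
 [ 87  90  91  64  62  79  87  88  83 104 105 107 108 108 109 109 109 111
   91  58 139 152 151 149]
 [ 91  95  98  79  62  66  78  86 103 107 108 109 108 109 109 111 105  81
   63  92 144 149 145 146]
 [ 98  93  95  96  79  65  66  71  94 103 113 113 112 109  96  82  75  63
   73 143 152 151 153 151]
 [ 98  94  97  96  94  82  65  68  76  80  84  82  82  82  79  72  68  98
  144 155 155 154 155 155]]
-0.075 5 0.1304
-0.065 4 0.1313
0.075 16 0.1123
0.085 15 0.1131
0.095 25 0.1118
0.105 22 0.1129
0.115 24 0.1154
0.125 49 0.1158
0.135 44 0.1105
```

View pics/s6.png

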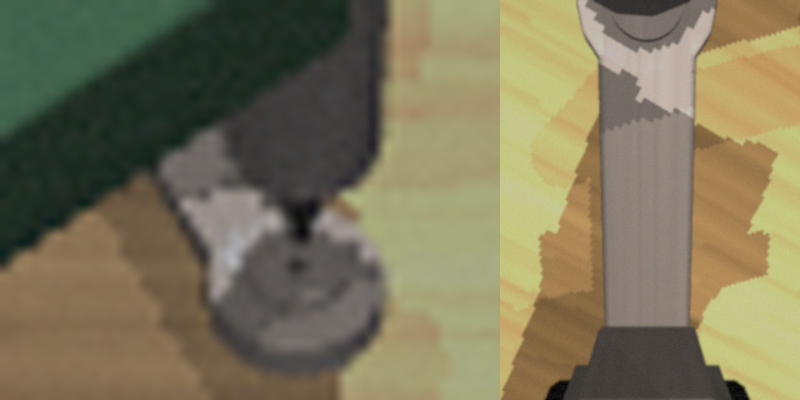

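The crop shows the dot at (329.4,276.3) directly below the tip at (329.6,274.2), about 1 cm apart. The boss, bar and spot heights agree with a level lever raised 100 mm. Handing in.

```bash
python3 -m creep '[[[0,0,0],0],[[0,0,0],0],[[0,0,0],0],[[0,0,0],0],[[0,0,0],0]]'; python3 -c "
from workcell import manip
print(manip.hand_in())"
```

```text
clock: 10.6
position: [0.5128, -0.032, 0.1948]
ee_rot: [0.969, 0.246, 0.0, 0.0]
ft_force: [-0.0, 0.2, -6.1]
grip_width: 0.39
grasp_force: 79.9
the job is handed in; nothing more can be done
None
```

I slid the farthest lever flat until its spot was under the marker tip (centred to about 2 mm by the cameras), held it there for over a second, lifted it level by 100 mm to about 1 cm below the tip, and handed the job in at 10.6 s with the arm still holding it; no verdict was returned.

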